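# Fetch the memory stick from behind the bottles and put them back

## Robot

A 6-joint arm with a two-finger parallel gripper is mounted at the origin on a cart in front of the work surface, level with it; the furniture and walls round the work are solid. World frame = base frame: x ahead of the robot, y to its left, z up, the work surface at z = 0. Lengths are in m, angles in rad, forces in N, time in s.
With the tool pointing down it reaches from about 0.375 to 0.925 m from the base axis. Payload 5.7 kg.
Tool frame: the origin (TCP) lies midway between the tips of the shut fingers; the grasp point (between the pads) lies 19 mm behind it; z points along the fingers, y is the line along which they close (so a half turn about z gives the same grasp; the last joint's range is limited). The gripper opens to 88 mm and grips with 3 to 60 N. Pads are 20 mm wide; open, the fingers measure 115 mm over their backs; the gripper's body (75 mm by 178 mm) begins 61 mm behind the grasp point.
Start: joints at [-1.454, 0.359, 1.51, -0, 1.272, -0.115], TCP at [0.138, -0.584, 0.223] pointing down, gripper open.
Joint ranges: [-2.97, 2.97], [-1.01, 2.36], [0.21, 2.38], [-0.96, 4.11], [0.2, 2.71], [-2.98, 2.98]. Speed limits (rad/s): [2.39, 2.39, 3.14, 3.14, 3.14, 3.14].

## Interface

Orientations are given as a unit quaternion [x, y, z, w].
In Python, from bench import move_ptp, servo_line, goto_joints, move_gripper, sleep, inverse_kinematics, capture, PlanningError, close_job, spot_in, silhouettes, current_clock, current_joint_pos, current_qvel, current_joint_torque, current_position, current_orientation, current_force, current_torque, current_finger_gap, current_grip_force gives the robot as it stands. Calls block until the motion is done:
- move_ptp(position, orientation): joint-space move of the TCP to a pose.
- servo_line(position, orientation=None, rate=0.15, contact_N=None): straight line of the TCP; orientation=None keeps the orientation; rate is the mean speed in m/s. With contact_N (N) it stops when the force on the tool has changed by that much, and returns True; else False.
- goto_joints(angles): joint-space move.
- move_gripper(opening): finger opening in m; the grip force is fixed at half the most; returns when the fingers have stopped.
- sleep(seconds).
- inverse_kinematics(position, orientation): joint angles nearest the present ones, or None.
- capture(name): name is "scene" or "top" or "wrist"; returns a dict with "image" (400x640x3 uint8, blue, green, red), "range_z" (400x640 float32, m along the optical axis (not along the pixel's ray), 0 where there is no reading), "intrinsics" (3x3 intrinsics, pixels), "R" (3x3) and "t" (3): a world point X has camera coordinates R X + t. Camera axes: x right, y down, z forward; pixel columns grow to the right and rows downward; lengths in m; the calibration is good to about 2 mm. A picture is of the moment at which its call begins.
A pose or a line that the arm cannot do raises PlanningError and nothing moves.
- close_job(): hands the job in; it is judged then, once.
Trained networks look in the newest picture that a camera, given by its name, has taken for a name from the list of things; names that differ only in an ending like _2 or _b are one class to them, and where a whole thing is asked for, a point or a joint stands for the part that bears it (a point fixed in the world has none). Each returns a list of dicts, best first, with "conf" (0 to 1); they miss things now and then, are a little off and sometimes report something else, mostly with a low value. They report only what shows in the picture. A call takes as long as a camera call. They do not tell look-alikes from the thing itself.
- spot_in(camera, query): "xy" ([column, row] in pixels, amid what is visible of it).
- silhouettes(camera, query): "region" (400x640 bool, what is visible of it) and "xy" ([column, row] in pixels, amid what is visible of it).
Readings, each from a call of its own:
- current_clock(): time.
- current_joint_pos(): joint angles.
- current_qvel(): joint speeds.
- current_joint_torque(): joint torques, N m.
- current_position(): TCP position.
- current_orientation(): TCP orientation.
- current_force(): force on the tool from outside, world axes, zero at the start.
- current_torque(): the same for the moment, N m.
- current_finger_gap(): finger opening in m.
- current_grip_force(): force on a finger pad.
Only numpy, scipy, OpenCV 4.12 (cv2) and the standard library are available. Lean on these libraries where they do the work, as an engineer would, in place of code of your own. Each camera call takes 0.05 s, during which the arm holds its last target. There are 200 camera calls.

## Task

The memory stick lies in the wooden desk tidy behind the glue stick, the green bottle and the blue can. First move all three to stand on the grey side mat, then lay the memory stick flat in the middle of the yellow note block, and only then stand each of the three back upright in the middle of the disc it came from (glue stick on red, bottle on green, can on blue). Do not tip any of them over, and leave the mug where it is.

Things in the scene. Friction and masses are not known exactly. Their poses are not given: they have to be found in the camera images.
- glue_stick: glue stick standing upright, white with a red band, round, 26 mm diameter, 96 mm tall; origin at the centre of its underside, z up along its axis. Starts on the red disc, roughly centred.
- green_bottle: small green bottle standing upright, white paper label, green cap, round body 38 mm diameter up to 52 mm above its underside, then a shoulder and a cap 35 mm across, 85 mm tall in all; origin at the centre of its underside, z up. Starts on the green disc, roughly centred.
- blue_can: small blue can with a pale metal top, standing upright, round, 44 mm diameter up to 80 mm above its underside, 95 mm tall; origin at the centre of its underside, z up. Starts on the blue disc, roughly centred.
- memory_stick: memory stick lying flat on the floor of the desk tidy, black and orange with a metal cap, 18 (x) x 54 (y, its long axis) x 8 mm (z); origin at the centre of its underside.
- red_disc: red disc, 70 mm diameter, 4 mm thick, fixed; origin at the centre of its underside, 6 mm above the desk. The three discs lie in one straight row 80 mm apart, in shuffled order, on the 6 mm thick floor of a fixed pale-wood desk tidy (155 x 270 mm); the row runs along its length.
- green_disc: green disc, same size, fixing and origin as the red one. The stick lies about 55 mm behind the row of discs, on the side away from the robot.
- blue_disc: blue disc, same size, fixing and origin as the red one. The tidy has a fence 45 mm high along its back, its inner face 107 mm behind the row of discs, and at both ends of its rear half a cheek 24 mm high, 127 mm from the tidy's middle.
- side_mat: grey felt mat, the side area, fixed flat on the desk pad to the right of the tidy, 270 (its x) x 130 (its y) x 4 mm; origin at the centre of its underside, 2 mm above the desk (its top is at 6 mm). There is room for the three in a row along its length.
- note_block: block of yellow sticky notes, fixed on the desk to the left, 76 x 77 mm, its top carries things at 24 mm above the desk; origin at the centre of its underside.
- mug: white mug, a bystander standing between robot and tidy, 95 mm tall, about 92 mm across, 127 mm with its handle, loose; origin at the middle of its underside, about 17 mm nearer the handle than the axis of the cup.
Mind the look-alikes: they are no part of the job. What is shaped like the blue_can but black is not meant. There is more than one size of the memory_stick; the job needs the smaller.

How it is judged:
On the way, in this order (a step that is already met when the one before it is completed fails the run):
1. glue stick, green bottle and blue can all stand on the grey side mat, released, while the memory stick still lies in the tidy (x of glue_stick in the frame of side_mat between -0.12 and 0.12 m and y of glue_stick in the frame of side_mat between -0.05 and 0.05 m and z of each of glue_stick, green_bottle, blue_can in the frame of side_mat below 0.01 m and angle between each of glue_stick, green_bottle, blue_can's own z axis and vertical below 0.12 rad and x of green_bottle in the frame of side_mat between -0.12 and 0.12 m and y of green_bottle in the frame of side_mat between -0.05 and 0.05 m and x of blue_can in the frame of side_mat between -0.12 and 0.12 m and y of blue_can in the frame of side_mat between -0.05 and 0.05 m and linear speed of each of glue_stick, green_bottle, blue_can below 0.02 m/s and contact force between the fingers and glue_stick below 0.1 N and contact force between the fingers and green_bottle below 0.1 N and contact force between the fingers and blue_can below 0.1 N and contact force between the fingers and memory_stick below 0.1 N and distance of memory_stick from where it was at the start of the episode below 0.03 m), for 0.2 s.
2. the memory stick lies released in the middle of the note block, while the three still stand on the side mat (horizontal distance between memory_stick and note_block below 0.015 m and z of memory_stick in the frame of note_block between 0.018 and 0.032 m and angle between memory_stick's own z axis and vertical below 0.15 rad and linear speed of memory_stick below 0.02 m/s and x of glue_stick in the frame of side_mat between -0.12 and 0.12 m and y of glue_stick in the frame of side_mat between -0.05 and 0.05 m and z of each of glue_stick, green_bottle, blue_can in the frame of side_mat below 0.01 m and angle between each of glue_stick, green_bottle, blue_can's own z axis and vertical below 0.12 rad and x of green_bottle in the frame of side_mat between -0.12 and 0.12 m and y of green_bottle in the frame of side_mat between -0.05 and 0.05 m and x of blue_can in the frame of side_mat between -0.12 and 0.12 m and y of blue_can in the frame of side_mat between -0.05 and 0.05 m and contact force between the fingers and glue_stick below 0.1 N and contact force between the fingers and green_bottle below 0.1 N and contact force between the fingers and blue_can below 0.1 N and contact force between the fingers and memory_stick below 0.1 N), for 0.2 s.
At the end, for the whole second after the job is handed in: Glue stick, green bottle and blue can stand upright on the red, green and blue disc, each centred within 13 mm; the memory stick lies flat on top of the note block, centred within 15 mm; all released and at rest (horizontal distance between glue_stick and red_disc below 0.013 m and z of glue_stick in the frame of red_disc below 0.01 m and angle between each of glue_stick, green_bottle, blue_can's own z axis and vertical below 0.12 rad and horizontal distance between green_bottle and green_disc below 0.013 m and z of green_bottle in the frame of green_disc below 0.01 m and horizontal distance between blue_can and blue_disc below 0.013 m and z of blue_can in the frame of blue_disc below 0.01 m and horizontal distance between memory_stick and note_block below 0.015 m and z of memory_stick in the frame of note_block between 0.018 and 0.032 m and angle between memory_stick's own z axis and vertical below 0.15 rad and linear speed of each of memory_stick, glue_stick, green_bottle, blue_can below 0.02 m/s); the robot touches nothing.
It fails at once if the glue stick, bottle or can is tipped over (angle between any of glue_stick, green_bottle, blue_can's own z axis and vertical above 0.7 rad).
It fails at once if the mug is moved by more than 20 mm (distance of mug from where it was at the start of the episode above 0.02 m).
It also fails if it takes over 141 s, if anything falls off the work surface, if the arm or the gripper's body presses on something with over 40 N, if the wrist force passes 120 N, or if a joint passes its speed limit or range.

## Working session

There is one attempt and no reset: what is moved stays moved. The work goes in short steps, each a Python script; the robot and the scene stay as the last script left them, time stands still between calls to the robot, and variables do not carry over. Pictures are saved under pics/ and viewed, at most 14 in all, crops included, and the job is handed in when it is done.

```bash
mkdir -p pics; ls; cat > h.py <<'E'
import numpy as np, cv2
from bench import *
def world(c,uv,z=None):
    """pixel -> world using range, or intersection with plane z"""
    K,R,t=[np.array(c[k]) for k in("intrinsics","R","t")]
    ray=np.linalg.inv(K)@np.array([uv[0],uv[1],1.0])
    o=-R.T@t; d=R.T@ray
    s=c["range_z"][int(round(uv[1])),int(round(uv[0]))] if z is None else (z-o[2])/d[2]
    return o+s*d
def cloud(c,mask):
    K,R,t=[np.array(c[k]) for k in("intrinsics","R","t")]
    v,u=np.nonzero(mask&(c["range_z"]>0)); z=c["range_z"][v,u]
    P=np.linalg.inv(K)@np.vstack([u*z,v*z,z]).astype(float)
    return (R.T@(P-t[:,None])).T
E
python3 - <<'E'
from h import *
for cam in("scene","top"):
    c=capture(cam); cv2.imwrite(f"pics/{cam}0.png",c["image"])
    print(cam, (-np.array(c["R"]).T@c["t"]).round(3))
    for n in "glue_stick green_bottle blue_can memory_stick red_disc green_disc blue_disc side_mat note_block mug".split():
        for s in silhouettes(cam,n):
            if s["conf"]<.25: continue
            P=cloud(c,s["region"])
            if len(P)<5: continue
            q=np.percentile(P,[2,50,98],axis=0).round(3)
            print(n,round(s["conf"],2),np.round(s["xy"]),len(P),q.tolist())
E
```

```text
pics
scene [-0.512  0.016  0.763]
blue_can 0.93 [235. 193.] 553 [[0.53, 0.162, 0.005], [0.537, 0.18, 0.058], [0.566, 0.202, 0.096]]
memory_stick 0.41 [218. 183.] 92 [[0.629, 0.221, -0.001], [0.658, 0.242, 0.007], [0.674, 0.267, 0.024]]
green_disc 0.58 [347. 211.] 119 [[0.493, -0.14, 0.006], [0.511, -0.125, 0.009], [0.547, -0.101, 0.012]]
blue_disc 0.6 [436. 221.] 3028 [[0.361, -0.422, 0.002], [0.474, -0.353, 0.005], [0.621, -0.285, 0.008]]
side_mat 0.89 [438. 221.] 2921 [[0.361, -0.421, 0.002], [0.472, -0.353, 0.005], [0.616, -0.286, 0.008]]
note_block 0.92 [211. 238.] 978 [[0.344, 0.19, 0.001], [0.379, 0.233, 0.023], [0.433, 0.279, 0.027]]
mug 0.44 [209. 238.] 932 [[0.344, 0.19, 0.002], [0.38, 0.232, 0.024], [0.433, 0.277, 0.027]]
top [ 0.405 -0.031  1.04 ]
glue_stick 0.7 [281. 178.] 182 [[0.542, 0.039, 0.009], [0.55, 0.05, 0.104], [0.566, 0.071, 0.109]]
green_bottle 0.5 [347. 194.] 244 [[0.51, -0.115, 0.037], [0.524, -0.098, 0.094], [0.542, -0.083, 0.098]]
blue_can 0.7 [225. 178.] 438 [[0.535, 0.163, 0.005], [0.551, 0.178, 0.093], [0.574, 0.202, 0.098]]
blue_can 0.69 [311. 186.] 36
[... 385 characters left out ...]
028]]
red_disc 0.9 [284. 186.] 364 [[0.524, 0.024, 0.006], [0.549, 0.047, 0.01], [0.586, 0.084, 0.014]]
green_disc 0.9 [351. 192.] 420 [[0.498, -0.138, 0.005], [0.527, -0.108, 0.01], [0.564, -0.072, 0.095]]
blue_disc 0.55 [316. 196.] 289 [[0.511, -0.06, 0.005], [0.53, -0.031, 0.01], [0.565, 0.006, 0.014]]
side_mat 0.8 [444. 211.] 5824 [[0.367, -0.419, 0.002], [0.493, -0.352, 0.006], [0.625, -0.285, 0.01]]
note_block 0.88 [204. 249.] 1165 [[0.353, 0.193, -0.0], [0.395, 0.235, 0.024], [0.436, 0.276, 0.028]]
mug 0.86 [288. 258.] 1477 [[0.33, -0.014, 0.03], [0.372, 0.033, 0.036], [0.413, 0.088, 0.095]]
mug 0.62 [329. 167.] 136 [[0.585, -0.09, 0.009], [0.592, -0.063, 0.013], [0.6, -0.041, 0.017]]
```

```bash
python3 - <<'E'
import cv2
a=cv2.imread("pics/top0.png")[100:310,170:520]
cv2.imwrite("pics/topcrop.png",cv2.resize(a,(800,480),interpolation=cv2.INTER_CUBIC))
E
```

```text
(no output)
```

View pics/topcrop.png

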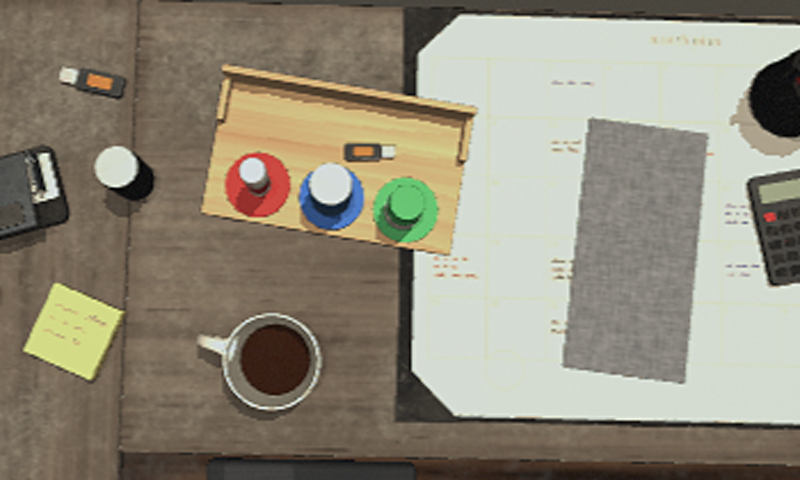

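View pics/scene0.png

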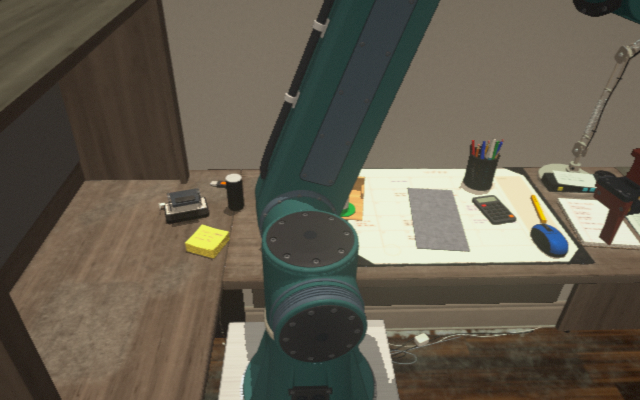

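The smaller memory stick is in the tidy at full-image pixel (332,166). The larger look-alike lies on the desk at (210,135). The blue can is at (314,181), and its black look-alike is at (223,175). The row runs red, blue, green from left to right, the note block is at (203,246) and the mat at (448,209). Next I'll take wrist views for precise positions.

```bash
cat >> h.py <<'E'
from scipy.spatial.transform import Rotation as Ro
def down(p):
    """tool down, closing line (tool y) along heading p"""
    return (Ro.from_euler('z',p+np.pi/2)*Ro.from_euler('x',np.pi)).as_quat()
def report(cam,names,c,minc=.3):
    for n in names:
        for s in silhouettes(cam,n):
            if s["conf"]<minc: continue
            P=cloud(c,s["region"])
            if len(P)<20: continue
            zt=np.percentile(P[:,2],97)
            T=P[P[:,2]>zt-.006]; 
            (x,y),r=cv2.minEnclosingCircle(T[:,:2].astype(np.float32))
            rr=cv2.minAreaRect((T[:,:2]*1000).astype(np.float32))
            print(n,round(s["conf"],2),np.round(s["xy"]),len(P),"ztop",zt.round(4),"circ",np.round([x,y,r],4),"rect",np.round(rr[0],1),np.round(rr[1],1),round(rr[2],1))
E
python3 - <<'E'
from h import *
print(Ro.from_quat(current_orientation()).as_matrix().round(2).tolist())
p=np.arctan2(-.15,1)
for pp in (p,p+np.pi):
    for xyz in ([.47,-.06,.36],[.53,-.03,.25],[.39,.235,.2],[.49,-.35,.2]):
        q=inverse_kinematics(xyz,down(pp)); print(None if q is None else np.round(q,2))
E
```

```text
[[0.97, 0.23, -0.0], [0.23, -0.97, 0.0], [0.0, -0.0, -1.0]]
[-0.27  0.07  1.56  0.    1.52 -0.12]
[-0.19  0.23  1.62 -0.    1.29 -0.04]
[ 0.39  0.17  1.84 -0.    1.13  0.54]
[-0.73  0.38  1.53  0.    1.23 -0.59]
None
None
[ 0.39  0.17  1.84  0.    1.13 -2.6 ]
[-0.73  0.38  1.53 -0.    1.23  2.56]
```

```bash
python3 - <<'E'
from h import *
p=np.arctan2(-.15,1)
move_ptp([.47,-.06,.36],down(p))
c=capture("wrist"); cv2.imwrite("pics/w1.png",c["image"]); print((-np.array(c["R"]).T@c["t"]).round(3))
report("wrist","glue_stick green_bottle blue_can memory_stick red_disc green_disc blue_disc".split(),c)
print("scene")
c=capture("top")
report("top","side_mat note_block mug".split(),c)
move_ptp([.50,-.04,.40],down(p))
c=capture("wrist")
report("wrist","glue_stick green_bottle blue_can memory_stick red_disc green_disc blue_disc".split(),c)
print(current_clock())
E
```

```text
[0.482 0.018 0.521]
glue_stick 0.79 [364.  75.] 508 ztop 0.1068 circ [0.5526 0.0497 0.0131] rect [552.2  49.9] [24.9 24.9] 35.9
green_bottle 0.84 [356. 182.] 734 ztop 0.0958 circ [ 0.5261 -0.1013  0.0175] rect [ 526.1 -101.2] [32.8 34.2] 36.4
blue_can 0.63 [365. 131.] 952 ztop 0.1059 circ [ 0.5412 -0.0259  0.0208] rect [540.8 -25.5] [39.7 40.6] 81.0
blue_can 0.57 [364.  73.] 508 ztop 0.1068 circ [0.5524 0.0497 0.013 ] rect [552.3  49.8] [25.  24.6] 17.1
memory_stick 0.53 [388. 144.] 323 ztop 0.0148 circ [ 0.5901 -0.0664  0.0271] rect [590.5 -66.4] [17.8 53.6] 2.2
red_disc 0.88 [351.  83.] 1005 ztop 0.0114 circ [0.5523 0.0525 0.0351] rect [550.4  51.2] [64.1 66.9] 17.3
green_disc 0.65 [352. 163.] 515 ztop 0.0115 circ [ 0.5289 -0.1063  0.0346] rect [ 527.9 -100.7] [67.  56.3] 14.4
blue_disc 0.9 [347. 122.] 489 ztop 0.0113 circ [ 0.5393 -0.0259  0.0343] rect [532.8 -21.5] [68. 49.] 54.9
scene
side_mat 0.91 [458. 220.] 2871 ztop 0.0096 circ [ 0.5041 -0.292   0.1775] rect [ 507.  -273.5] [291.7 267.8] 83.0
note_block 0.88 [204. 246.] 1163 ztop 0.0276 circ [0.3959 0.2364 0.0518] rect [395.
[... 521 characters left out ...]
   0.0206] rect [541.5 -25.7] [39.1 39.3] 81.8
blue_can 0.73 [332.  12.] 591 ztop 0.0954 circ [0.5528 0.171  0.0156] rect [552.1 167.7] [ 7.7 31. ] 79.3
memory_stick 0.55 [365. 156.] 218 ztop 0.0147 circ [ 0.5899 -0.0657  0.0261] rect [590.  -65.8] [16.2 51.6] 2.0
red_disc 0.89 [332.  96.] 1043 ztop 0.012 circ [0.5528 0.0517 0.0357] rect [551.5  51.2] [68.3 68. ] 21.0
green_disc 0.71 [340. 176.] 511 ztop 0.0123 circ [ 0.53   -0.1048  0.0351] rect [530.2 -98.9] [56.2 69.1] 88.1
blue_disc 0.89 [331. 131.] 402 ztop 0.0113 circ [ 0.5392 -0.0253  0.034 ] rect [535.9 -19.5] [66.9 50.2] 31.7
blue_disc 0.3 [342.  94.] 246 ztop 0.107 circ [0.5507 0.0498 0.0119] rect [551.2  49.7] [22.3 21.8] 35.1
4.7
```

View pics/w1.png

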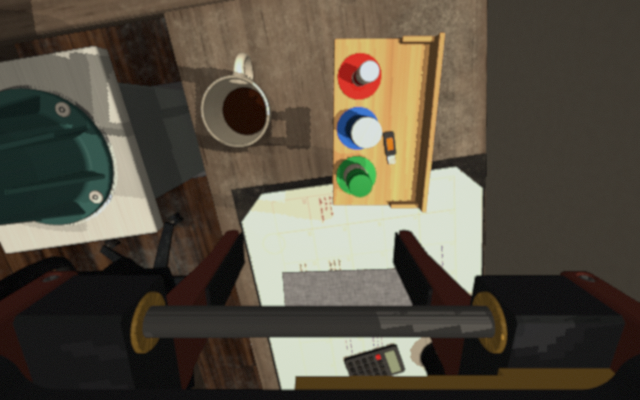

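The wrist view shows red at (360,76), blue at (358,128), green at (356,177) and the stick at (389,147). Both wrist views and the 80 mm row spacing agree with these positions. Before moving, I'll check the mat corners and the pen cup.

```bash
cat >> h.py <<'E'
u=np.array([.1476,.989]); PR=np.arctan2(-.1476,.989)
DISC=dict(red=np.array([.5521,.0524]),blue=np.array([.5403,-.0267]),green=np.array([.5285,-.1058]))
def pick(xy,p,z,opening,lift=.21,rate=.2):
    q=down(p); move_ptp([*xy,lift],q); move_gripper(opening)
    servo_line([*xy,z],rate=rate); move_gripper(0.0)
    print("gap",round(current_finger_gap(),4),"grip",round(current_grip_force(),1))
    servo_line([*xy,lift],rate=rate)
def place(xy,p,z,opening,lift=.21,rate=.2):
    q=down(p); move_ptp([*xy,lift],q); print("gap",round(current_finger_gap(),4))
    servo_line([*xy,z+.012],rate=rate); sleep(.15)
    hit=servo_line([*xy,z-.003],rate=.03,contact_N=3)
    print("hit",hit,"dz",round(current_position()[2]-z,4))
    move_gripper(opening); sleep(.1)
    servo_line([*xy,lift],rate=rate); print("t",round(current_clock(),1))
E
python3 - <<'E'
from h import *
c=capture("top")
cs=np.array([world(c,x,.006)[:2] for x in((428,151.6),(479.7,158.2),(469.7,267.1),(417.2,260.5))]);print(cs.round(3).tolist(),cs.mean(0))
P=cloud(c,c["range_z"]>0); Q=P[(P[:,2]>.07)&(P[:,1]<-.4)&(P[:,0]>.5)&(P[:,2]<.2)]; print("cup",len(Q),Q.min(0),Q.max(0)) if len(Q) else 0
Q=P[(P[:,2]>.03)&(P[:,2]<.2)&(P[:,1]>.13)&(P[:,1]<.45)&(P[:,0]>.3)]; print("left",Q.min(0),Q.max(0))
E
```

```text
[[0.636, -0.306], [0.622, -0.434], [0.355, -0.405], [0.368, -0.278]] [ 0.49539001 -0.35563803]
cup 4535 [ 0.62089516 -0.78883658  0.07002682] [ 0.76516665 -0.40002027  0.19996529]
left [0.48132436 0.17838278 0.03003562] [0.7649914  0.44999709 0.19999178]
```

```bash
cat >> h.py <<'E'
MA=np.array([.9945,-.105]); MN=np.array([.105,.9945]); MC=np.array([.4955,-.354]); PM=np.arctan2(.9945,.105)
SLOT={k:MC+s*MA+.012*MN for k,s in dict(green=-.095,blue=-.02,red=.055).items()}
GH=dict(green=.033-.019,blue=.045-.019,red=.048-.019)   # TCP above underside
OP=dict(green=.062,blue=.068,red=.05)
OBJ=dict(green=np.array([.526,-.1013]),blue=np.array([.5412,-.0260]),red=np.array([.5525,.0499]))
E
python3 - <<'E'
from h import *
k="green"; print(SLOT)
pick(OBJ[k],PR,.010+GH[k],OP[k]); place(SLOT[k],PM,.006+GH[k],OP[k])
c=capture("wrist"); cv2.imwrite("pics/w2.png",c["image"]); report("wrist",["green_bottle"],c)
E
```

```text
{'green': array([ 0.4022825, -0.332091 ]), 'blue': array([ 0.47687 , -0.339966]), 'red': array([ 0.5514575, -0.347841 ])}
gap 0.0373 grip 30.0
gap 0.0377
hit True dz 0.0003
t 14.1
green_bottle 0.96 [316. 187.] 1411 ztop 0.0917 circ [ 0.403  -0.3322  0.0174] rect [ 402.9 -332.1] [33.8 33.8] 83.6
green_bottle 0.55 [548. 242.] 1013 ztop 0.0111 circ [ 0.5387 -0.0261  0.0366] rect [536.2 -31.4] [59.  68.7] 46.1
```

View pics/w2.png

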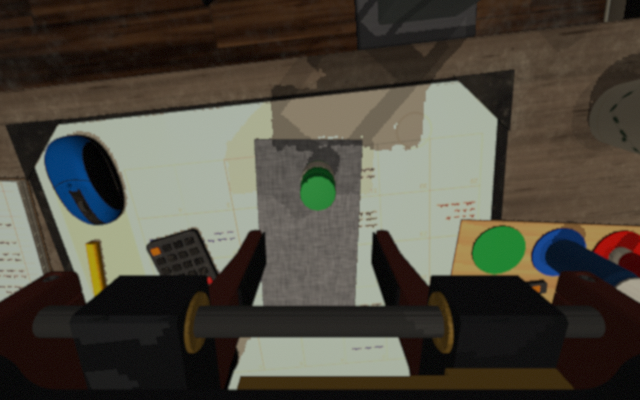

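The bottle stands upright on the mat at (318,188). The bare green disc shows at (498,249). Next the can and the glue stick.

```bash
python3 - <<'E'
from h import *
for k in("blue","red"):
    pick(OBJ[k],PR,.010+GH[k],OP[k]); place(SLOT[k],PM,.006+GH[k],OP[k])
move_ptp([.49,-.10,.36],down(PR))
c=capture("wrist"); report("wrist","green_bottle blue_can glue_stick memory_stick red_disc green_disc blue_disc".split(),c); 
cv2.imwrite("pics/w3.png",c["image"])
c=capture("top"); report("top","green_bottle blue_can glue_stick note_block mug".split(),c); 
E
```

```text
gap 0.0437 grip 30.0
gap 0.0437
hit True dz 0.0004
t 24.2
gap 0.0252 grip 30.0
gap 0.0257
hit True dz 0.0003
t 34.4
green_bottle 0.93 [288. 288.] 606 ztop 0.091 circ [ 0.4044 -0.3257  0.0159] rect [ 404.9 -321. ] [13.  31.6] 83.6
green_bottle 0.68 [378. 126.] 362 ztop 0.0148 circ [ 0.5895 -0.0665  0.0271] rect [590.6 -66.5] [18.1 53.6] 1.0
blue_can 0.72 [330. 290.] 791 ztop 0.1011 circ [ 0.4781 -0.3308  0.018 ] rect [ 478.9 -325.5] [12.4 35.8] 81.6
glue_stick 0.64 [367. 297.] 23 ztop 0.0909 circ [ 0.5403 -0.3432  0.0024] rect [ 540. -343.] [4.6 0.9] 60.7
glue_stick 0.32 [342.  51.] 1670 ztop 0.0114 circ [0.5524 0.0516 0.0345] rect [552.6  51.2] [66.9 67.2] 40.9
memory_stick 0.67 [375. 126.] 362 ztop 0.0148 circ [ 0.5891 -0.0669  0.0274] rect [590.6 -66.7] [18.1 54. ] 1.0
red_disc 0.61 [342.  52.] 1745 ztop 0.0114 circ [0.5516 0.0523 0.0355] rect [552.2  51.8] [68.8 68.6] 41.9
green_disc 0.78 [340. 159.] 1282 ztop 0.0112 circ [ 0.5288 -0.1077  0.0352] rect [ 529.6 -106.2] [66.4 68.2] 50.3
blue_disc 0.59 [340.  51.] 1764 ztop 0.0113 circ [0.5522 0.0514 0.0353] rect [552.4  51.8] [69.2 67.5] 35.3
blue_disc 0.57 [343. 104.] 1532 ztop 0.0112 circ [ 0.5417 -0.0267  0.0358] rect [540.6 -26.6] [67.5 68.9] 37.6
blue_can 0.6 [225. 176.] 439 ztop 0.0977 circ [0.5567 0.1849 0.0207] rect [556.7 184.7] [39.6 40. ] 62.3
note_block 0.77 [205. 245.] 1188 ztop 0.0279 circ [0.3967 0.2371 0.0523] rect [395.6 237.3] [77.3 76.5] 67.9
note_block 0.41 [423. 210.] 393 ztop 0.0095 circ [ 0.4744 -0.2203  0.112 ] rect [ 442.4 -240.3] [ 94.1 223.1] 32.0
```

View pics/w3.png

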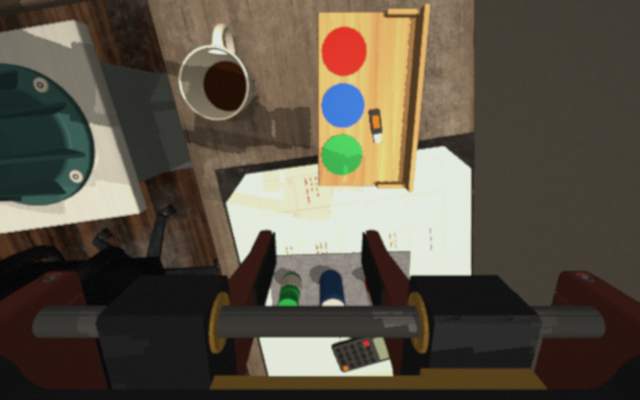

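All three discs are bare and the measurements agree. The stick is at (376,125). Now the stick goes to the note block.

```bash
python3 - <<'E'
from h import *
s=[.5903,-.0665]
q=down(.018); move_ptp([*s,.15],q); move_gripper(.04)
servo_line([*s,.02],rate=.2); print(servo_line([*s,.009],rate=.03,contact_N=4),current_position())
move_gripper(0.); print("gap",current_finger_gap(),current_grip_force())
servo_line([*s,.17],rate=.2)
place([.396,.237],-.384,.027,.04,lift=.17)
move_ptp([.42,.14,.36],down(-.15))
c=capture("wrist"); cv2.imwrite("pics/w4.png",c["image"]); report("wrist","memory_stick note_block mug".split(),c)
c=capture("top"); cv2.imwrite("pics/t4.png",c["image"]); report("top","memory_stick note_block green_bottle blue_can glue_stick mug".split(),c)
E
```

```text
False [ 0.59021171 -0.0664733   0.00895783]
gap 0.017620339768865463 29.99046564102173
gap 0.0176
hit True dz -0.0009
t 45.2
memory_stick 0.96 [463.  74.] 714 ztop 0.011 circ [0.6589 0.2351 0.0353] rect [661.6 234.7] [69.3 23.8] 78.4
memory_stick 0.74 [295.  94.] 366 ztop 0.0325 circ [0.3961 0.2372 0.026 ] rect [397.  236.8] [51.6 17.8] 66.8
note_block 0.74 [288.  97.] 2207 ztop 0.0262 circ [0.3936 0.2365 0.0524] rect [393.2 237. ] [76.5 76.6] 67.7
mug 0.85 [301. 231.] 2754 ztop 0.0943 circ [0.3832 0.0674 0.0895] rect [370.4  66.1] [ 80.2 172.1] 6.4
memory_stick 0.58 [209. 138.] 239 ztop 0.0126 circ [0.6647 0.2348 0.0347] rect [663.3 235.1] [69.3 22.7] 77.6
note_block 0.57 [218. 244.] 257 ztop 0.0272 circ [0.3891 0.2127 0.0365] rect [390.  214.1] [29.6 69.1] 67.8
green_bottle 0.83 [444. 246.] 381 ztop 0.0938 circ [ 0.4059 -0.3306  0.0174] rect [ 405.7 -331.3] [32.5 33.8] 55.4
blue_can 0.6 [448. 216.] 485 ztop 0.1038 circ [ 0.4802 -0.3396  0.0206] rect [ 480.4 -339.1] [39. 39.] 42.9
blue_can 0.57 [229. 178.] 221 ztop 0.0974 circ [0.5326 0.142  0.0615] rect [532.6 142. ] [122.7  17.9] 47.9
glue_stick 0.79 [452. 182.] 227 ztop 0.1045 circ [ 0.5541 -0.3465  0.0127] rect [ 553.7 -346. ] [23.  24.2] 2.0
mug 0.95 [287. 256.] 1499 ztop 0.0954 circ [0.3715 0.0274 0.0468] rect [373.2  27.4] [90.2 89.3] 46.5
```

View pics/w4.png

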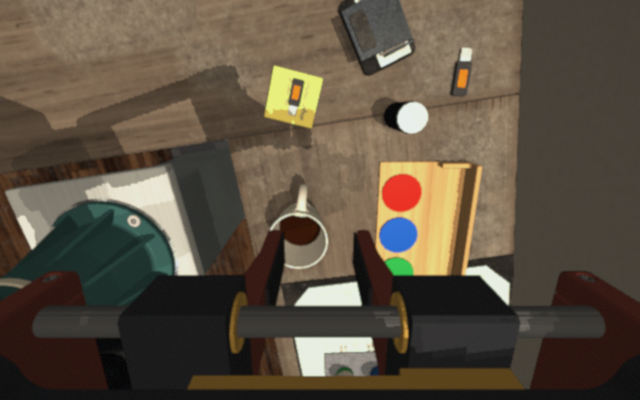

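The stick lies in the middle of the note block at (296,96), and the mug hasn't moved. Now the three go back to their discs.

```bash
python3 - <<'E'
from h import *
for k in("red","blue","green"):
    pick(SLOT[k],PM,.006+GH[k],OP[k]); place(DISC[k],PR,.010+GH[k],OP[k])
move_ptp([.47,-.06,.36],down(PR))
c=capture("wrist"); cv2.imwrite("pics/w5.png",c["image"]); report("wrist","green_bottle blue_can glue_stick".split(),c)
move_ptp([.49,-.35,.30],down(PR))
c=capture("top"); cv2.imwrite("pics/t5.png",c["image"]); report("top","memory_stick note_block mug".split(),c)
E
```

```text
gap 0.0258 grip 30.0
gap 0.0257
hit True dz 0.0002
t 56.8
gap 0.044 grip 30.0
gap 0.0437
hit True dz 0.0003
t 67.0
gap 0.0372 grip 30.0
gap 0.0376
hit True dz 0.0002
t 77.2
green_bottle 0.69 [361. 184.] 726 ztop 0.0959 circ [ 0.5292 -0.1063  0.0176] rect [ 529.2 -106. ] [33.5 33.6] 78.4
blue_can 0.87 [364. 132.] 997 ztop 0.106 circ [ 0.5414 -0.0268  0.0207] rect [541.2 -26.9] [39.9 40.6] 39.2
glue_stick 0.61 [368.  72.] 525 ztop 0.1069 circ [0.5529 0.0526 0.013 ] rect [553.1  52.5] [24.9 25.7] 81.6
memory_stick 0.78 [210. 136.] 242 ztop 0.0133 circ [0.6621 0.2346 0.0338] rect [663.4 234.4] [67.5 22.8] 80.0
note_block 0.57 [202. 247.] 1001 ztop 0.0281 circ [0.3958 0.2371 0.0522] rect [395.8 237.4] [76.7 76.4] 67.7
mug 0.95 [288. 257.] 1534 ztop 0.0951 circ [0.3718 0.0273 0.0467] rect [370.7  26.7] [90.7 91.2] 16.0
```

View pics/w5.png

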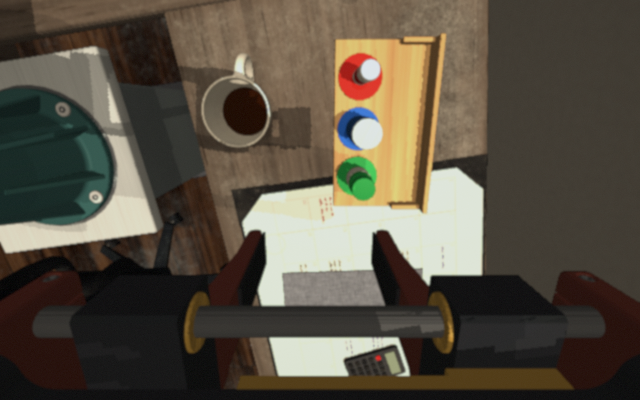

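View pics/t5.png

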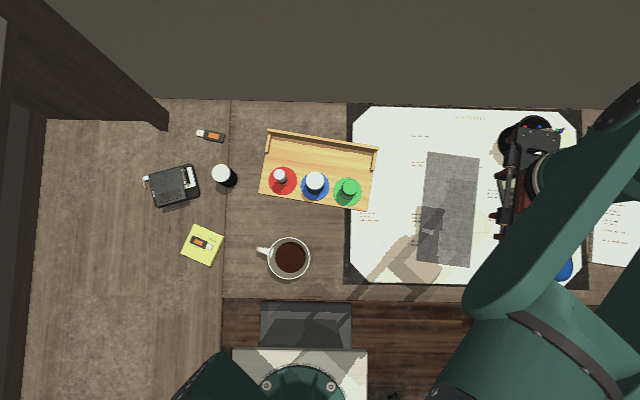

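All three stand centred on their discs: (282,178), (315,182) and (348,188) in the top view. The stick is on the block at (202,243). The arm is raised clear, so I'll hand the job in.

```bash
python3 - <<'E'
from h import *
move_ptp([.42,-.30,.33],down(PR)); sleep(.5); print(current_force(),current_clock()); print(close_job())
E
```

```text
[0.07399975 0.75052647 0.26533562] 80.3583
the job is handed in; nothing more can be done
None
```

I handed the job in at 80 s: the last pictures show the glue stick, bottle and can upright on their own discs within about 2 mm of centre, the memory stick flat in the middle of the note block, and the mug unmoved; the interface gave no verdict.

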